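# Set the column prop to its length mark and clamp it

### The arm

A 7-joint arm with a two-finger parallel gripper is mounted at the origin on a cart in front of the work surface, level with it; the furniture and walls round the work are solid. World frame = base frame: x ahead of the robot, y to its left, z up, the work surface at z = 0. Lengths are in m, angles in rad, forces in N, time in s.
With the tool pointing down it reaches from about 0.375 to 0.925 m from the base axis. Payload 3.1 kg.
Tool frame: the origin (TCP) lies between the finger pads; the fingertips stand 14 mm ahead of it and the grasp point (between the pads) lies 5 mm behind it; z points along the fingers, y is the line along which they close (so a half turn about z gives the same grasp; the last joint's range is limited). The gripper opens to 85 mm and grips with 20 to 120 N. Pads are 22 mm wide; open, the fingers measure 114 mm over their backs; the gripper's body (76 mm by 85 mm) begins 54 mm behind the grasp point. The pads swing forward as they close: fully open they stand 13 mm farther back than shut.
Start: joints at [-1.219, 0.383, 0.044, 1.598, -0.018, 1.161, -0.05], TCP at [0.283, 0.585, 0.245] pointing down, gripper open.
Joint ranges: [-2.61, 2.61], [-0.41, 2.15], [-1.48, 1.57], [0, 2.5], [-1.57, 4.71], [0.05, 1.97], [-2.85, 2.85]. Speed limits (rad/s): [2.79, 2.79, 3.14, 3.14, 3.14, 3.14, 3.14].

### API

Orientations are given as a rotation vector (axis times angle).
In Python, from workcell import arm gives the robot as it stands.
- The arm moves only by the tool drive_effector, called after "Request:" as name(argument=value, ...), one argument or row to a line, values as JSON. Schema: {"type":"object","properties":{"steps":{"type":"array","items":{"type":"array","prefixItems":[{"type":"array","items":{"type":"number"},"minItems":3,"maxItems":3},{"type":"array","items":{"type":"number"},"minItems":3,"maxItems":3}],"minItems":2,"maxItems":2},"minItems":1,"maxItems":20},"aperture":{"type":"number"},"grip_force":{"type":"number"},"only":{"type":"string"},"quiet":{"type":"boolean"},"lines":{"type":"string"}},"required":["steps"],"additionalProperties":false}. steps is a list of rows, 1 to 20 of them, each written [[dx, dy, dz], [rx, ry, rz]]: dx, dy, dz in m, then a rotation vector rx, ry, rz in rad; each row shifts and turns the commanded pose from where the row before left it, along the tool's axes as they then stand; what a row does not reach is not made up. A row lasts 1/12 s, in which the tool goes at most 0.0417 m and 0.125 rad, less where a joint would pass 70% of its speed; a pose out of reach is approached as far as the arm can. aperture is the opening from 0.0 (shut) to 1.0 (fully open), set as the call begins (left out keeps the last). The fingers move at their own pace and stop on an object; grip_force is the grip in N (left out, the last holds). Time passes only in rows, so rows that do not move let the fingers close. The tool returns the time, the measured TCP pose, the force, the opening and the grip force at its end. only (a regular expression) keeps the lines of the reply that match it, lines (a string "A,B") keeps lines A to B, and quiet returns only ok. Input that does not fit is refused with a message, and nothing moves.
- arm.get_state(): the state, without advancing time (a new reading comes with each control period).
- arm.capture(name): name is "scene" or "top" or "wrist"; returns a dict with "frame" (480x640x3 uint8, red, green, blue), "range_z" (480x640 float32, m along the optical axis (not along the pixel's ray), 0 where there is no reading), "camera_matrix" (3x3 intrinsics, pixels), "k1" (the pictures are not rectified: a ray, as slopes to the right and down, at radius r is drawn at 1 + k1 r^2 times it, then the intrinsics apply), "position" and "attitude" of the camera in the world; the wrist camera has in their place "tool_from_camera" (4x4, takes a point from camera to tool coordinates, whose origin is the TCP and whose axes are the flange's). Camera axes: x right, y up, looking along -z (the intrinsics and any distortion apply to the point x, -y, -z); pixel columns grow to the right and rows downward; lengths in m; the calibration is good to about 2 mm. A picture is of the moment at which its call begins: read the wrist's pose just before it.
- arm.sign_off(): hands the job in; it is judged then, once.
The state is a dict: "time_s": time; "joint_positions": joint angles; "joint_vel": joint speeds; "joint_efforts": joint torques, N m; "ee_pos": TCP position; "tool_rot": TCP orientation; "wrist_force": force on the tool from outside, world axes, zero at the start; "torque": the same for the moment, N m; "finger_gap": opening from 0.0 (shut) to 1.0 (fully open); "finger_force": force on a finger pad.
Only numpy, scipy, OpenCV 4.12 (cv2) and the standard library are available. Lean on these libraries where they do the work, as an engineer would, in place of code of your own. Each camera call takes 0.05 s, during which the arm holds its last target. There are 200 camera calls.

### The job

Take the tall rod with the forked top and the dark ring mark out of the grey holder block and stand it, fork up, in the bore of the clamp stand, so that this mark is level with the rim of the collar; it would sink too deep if let go. Keep holding it there and, without letting go, swing the cam lever round anticlockwise as far as it goes to lock it (your fingers can sweep its upright paddle along as your hand turns about the rod). Finish while still holding the rod at its mark with the lever closed, and leave the short plain rod and the small blue-capped bottle alone.

Things in the scene. Friction and masses are not known exactly. Their poses are not given: they have to be found in the camera images.
- post: the rod to set: bright steel, round, 16 mm dia., 112 mm long, 0.13 kg, loose; lowest 6 mm tapered to 8 mm dia.; top 12 mm is a two-prong fork within the 16 mm; dark ring mark 3 mm wide centred 50 mm above the foot end. Origin: centre of the foot end, z up the rod to the fork. Starts upright in one of the two holder holes, foot 7 mm above the worktop
- mark (a point): centre of the rod at its dark ring mark, 50 mm above the foot end; 62 mm of rod is above it
- stand: clamp stand, fixed: grey foot plate 84 x 84 x 10 mm, aluminium collar 42 mm outside dia. in its middle. Bore 18.4 mm dia., rim 75 mm and floor 11 mm above the worktop (a rod let go sinks till its mark is 14 mm under the rim). Origin: centre of the underside, z up. A brass jaw in the bore wall, stand's +x side, 45 mm up, presses on the rod as the lever nears closed
- mouth (a point): centre of the bore's upper rim, 75 mm above the worktop, on the axis of both bore and lever
- lever (a joint): cam lever: bright steel ring round the collar (vertical axis = bore axis) with an arm and an upright paddle. 0 = open, 1.05 rad = closed against its stop; grows anticlockwise seen from above. From the bore axis the paddle lies in direction 2.618 rad (150 deg) + lever value, anticlockwise from the stand's +x. Friction 0.12 N m (4 N at the paddle); stays where left
- paddle (a point): centre of the lever's upright paddle: a radial plate 7 mm thick, 15 to 56 mm from the bore axis, 4 to 38 mm above the collar rim; this point is 35.5 mm from the axis, 21 mm above the rim. A finger that holds the rod above the rim meets its flat face when the hand turns about the rod
- holder: grey plastic holder block, fixed, 40 x 100 x 25 mm, origin at the centre of its underside, long along its own y; two holes of 18 mm diameter, 18 mm deep, at its y = +30 mm and -30 mm
- pin: short plain steel rod, 16 mm diameter, 75 mm long, no ring and no fork, upright in the other hole of the holder; to be left alone. Origin at its foot end.
- small_bottle: small clear bottle with a blue cap, 44 mm diameter, 89 mm high, on the worktop to the right; to be left alone. Origin at the centre of its underside.

How it is judged:
By the outcome, as a careful person would: the job done as asked, in the order asked, and still so for the second after the job is handed in, while the arm keeps its last pose, push and grip.
It also fails if it takes over 58 s, if anything falls off the work surface, if the arm or the gripper's body presses on something with over 40 N, if the wrist force passes 120 N, or if a joint passes its speed limit or range.

## Working session

There is one attempt and no reset: what is moved stays moved. The work goes in short steps, Python scripts to look and compute and a tool call to move; the robot and the scene stay as the last step left them, time stands still between calls to the robot, and variables do not carry over. Pictures are saved under pics/ and viewed, at most 10 in all, crops included, and the job is handed in when it is done.

```bash
ls; mkdir -p pics
```

Create h.py:
```python
import numpy as np, cv2
from workcell import arm
from scipy.spatial.transform import Rotation as R
def pose():
    s=arm.get_state(); return np.array(s["ee_pos"]),R.from_rotvec(s["tool_rot"])
def cap(n,f=None):
    p,r=pose(); c=arm.capture(n)
    if "tool_from_camera" in c:
        T=np.array(c["tool_from_camera"]); c["C"]=p+r.apply(T[:3,3]); c["M"]=r.as_matrix()@T[:3,:3]
    else:
        c["C"]=np.array(c["position"]); a=np.array(c["attitude"]); 
        c["M"]=a if a.shape==(3,3) else (R.from_rotvec(a) if a.size==3 else R.from_quat(a)).as_matrix()
    if f: cv2.imwrite("pics/"+f,c["frame"][:,:,::-1]); np.savez("pics/"+f[:-4]+".npz",**c)
    return c
def und(c,u,v):
    K=np.array(c["camera_matrix"]); x=(u-K[0,2])/K[0,0]; y=(v-K[1,2])/K[1,1]; rd=np.hypot(x,y); r=rd
    for _ in range(20): r=rd/(1+float(c["k1"])*r*r)
    s=r/rd if rd>0 else 1
    return x*s,y*s
def ray(c,u,v):
    x,y=und(c,u,v); return c["M"]@np.array([x,-y,-1.])
def at_z(c,u,v,z):
    d=ray(c,u,v); return c["C"]+d*(z-c["C"][2])/d[2]
def dep(c,u,v):
    return c["C"]+ray(c,u,v)*float(c["range_z"][int(v),int(u)])
def proj(c,P):
    q=c["M"].T@(np.asarray(P)-c["C"]); x,y=q[0]/-q[2],-q[1]/-q[2]; f=1+float(c["k1"])*(x*x+y*y); K=np.array(c["camera_matrix"])
    return K[0,0]*x*f+K[0,2],K[1,1]*y*f+K[1,2]
def load(f): return dict(np.load("pics/"+f+".npz"))
```

Run:
```python
from h import *
print(arm.get_state())
for n in("scene","top"):
    c=cap(n,n+"0.png"); print(n,c["C"],np.array(c["attitude"]),c["camera_matrix"],c["k1"])
a=cv2.imread("pics/scene0.png");cv2.imwrite("pics/both.png",cv2.resize(np.vstack([a,cv2.imread("pics/top0.png")]),None,fx=.62,fy=.62))
```

```text
pics
workcell.py
{'time_s': 0.0, 'joint_positions': array([-1.21878913,  0.38388112,  0.04378514,  1.59956004, -0.01789131,
        1.16115388, -0.04989774]), 'joint_vel': array([ 0.00065896,  0.00177707, -0.00061471,  0.00074704, -0.00230886,
        0.00010047,  0.00030589]), 'joint_efforts': array([-4.61544914e-04, -4.33460033e+01,  1.02427438e+00, -2.49512154e+01,
        1.05535460e-02,  1.14560805e-02, -1.76669397e-05]), 'ee_pos': array([0.28220639, 0.58455681, 0.24386298]), 'tool_rot': array([-0.70031197, -3.06207563,  0.00403824]), 'wrist_force': array([1.02539267, 1.04405256, 1.1444564 ]), 'torque': array([-0.011567  ,  0.01452074, -0.00127906]), 'finger_force': 0.0, 'finger_gap': 1.000392862991354}
scene [-0.10360963 -0.54387693  0.50074608] [ 1.05448317 -0.4313177  -0.74618473] [[552.66589846   0.         309.76491618]
 [  0.         552.66589846 231.82702252]
 [  0.           0.           1.        ]] -0.14955361298162967
top [0.4351115  0.01541777 1.22003233] [ 0.02821354 -0.0662057  -1.57746416] [[563.5451516    0.         321.15457009]
 [  0.         563.5451516  240.29640933]
 [  0.           0.           1.        ]] -0.16041032220006385
```

View pics/top0.png

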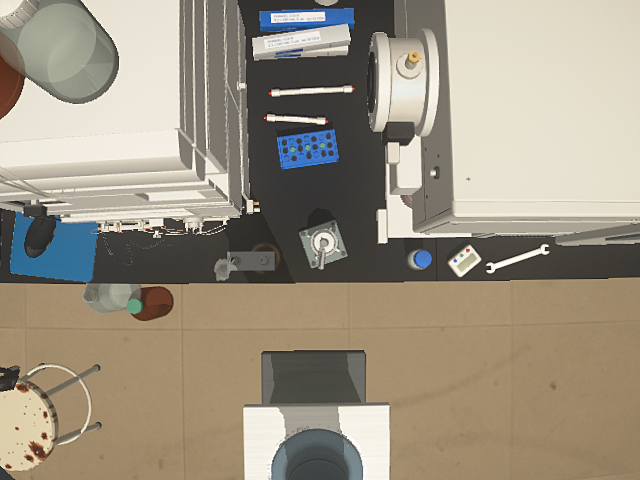

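View pics/scene0.png

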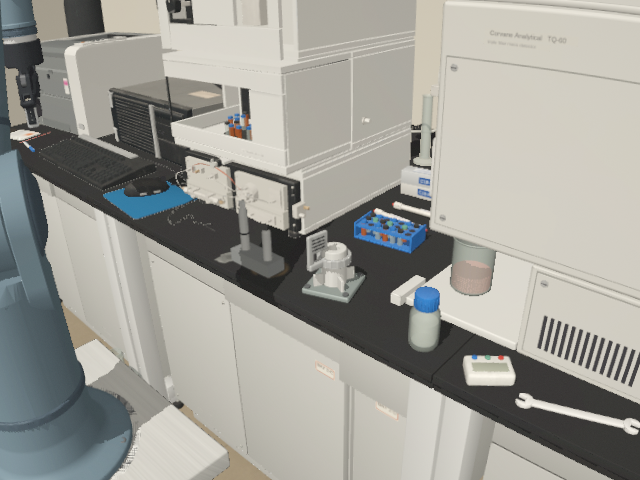

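Run:
```python
import cv2,numpy as np
t=cv2.imread("pics/top0.png")[205:285,205:365]; s=cv2.imread("pics/scene0.png")[190:310,215:375]
cv2.imwrite("pics/crop.png",np.vstack([cv2.resize(t,None,fx=4,fy=4,interpolation=2)[:,:640],np.zeros((0,640,3),np.uint8)]))
cv2.imwrite("pics/crops.png",cv2.resize(s,None,fx=5,fy=5,interpolation=2))
```

```text
(no output)
```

View pics/crop.png

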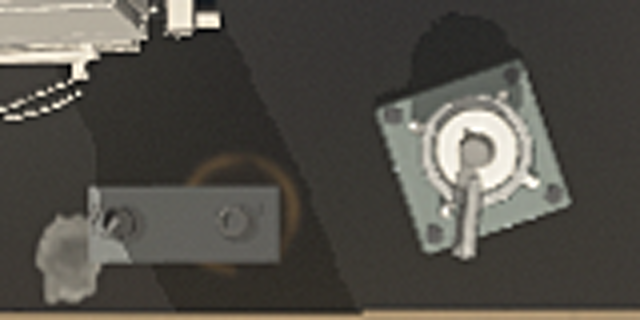

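View pics/crops.png

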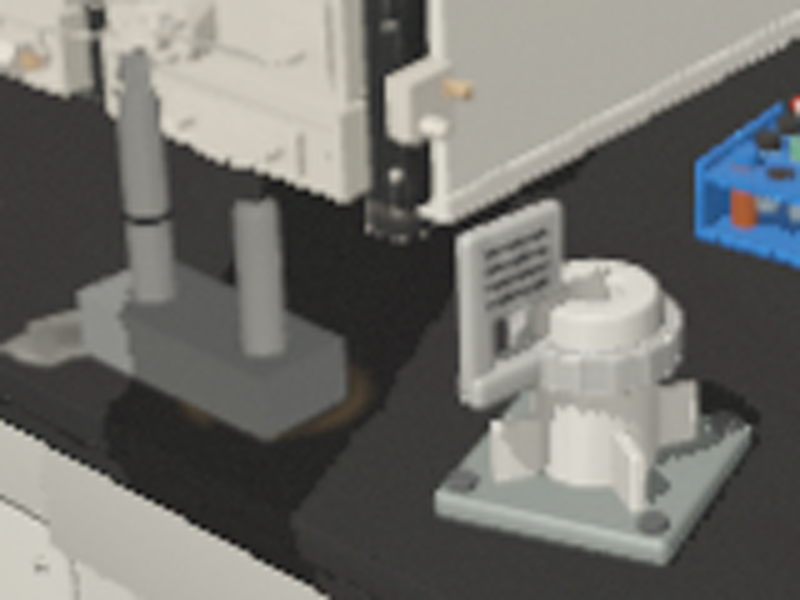

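Top crop: tall rod at full-image (235,260), pin (263,260), bore (324,242), paddle toward image bottom. Scene crop: fork top (242,200), ring (245,234), rim centre (336,249). The plate edges tilt about 17°.

Run:
```python
from h import *
t=load("top0");s=load("scene0")
def tri(a,b):
    A=np.zeros((3,3));B=np.zeros(3)
    for c,(u,v) in((t,a),(s,b)):
        d=ray(c,u,v);d/=np.linalg.norm(d);P=np.eye(3)-np.outer(d,d);A+=P;B+=P@c["C"]
    return np.linalg.solve(A,B)
print("rodtop",tri((235,260.5),(242.2,200.4)),"rim",tri((324.2,242.5),(335.6,248.6)),"pin",tri((263.5,260.5),(266.7,230.5)))
for z,uv in((.119,(235,260.5)),(.089,(263.5,260.5)),(.075,(324.2,242.5))): print(at_z(t,*uv,z))
for z,uv in((.119,(242.2,200.4)),(.057,(244.8,233.8)),(.025,(245.6,249.6)),(.075,(335.6,248.6))): print("s",at_z(s,*uv,z))
for uv in((235,260),(263,260),(250,262),(324,242)): print("dt",dep(t,*uv))
# plate corners, top
c=[(x/4+205,y/4+205) for x,y in((377,106),(523,60),(572,205),(424,253))]
P=np.array([at_z(t,*q,.010) for q in c]);print(P,P.mean(0),[np.degrees(np.arctan2(*(P[(i+1)%4]-P[i])[1::-1])) for i in range(4)])
h=[(x/4+205,y/4+205) for x,y in((90,187),(279,187),(279,263),(90,263))]
H=np.array([at_z(t,*q,.025) for q in h]);print(H,H.mean(0))
for a in ((470,185),(466,255)): print("paddle",at_z(t,a[0]/4+205,a[1]/4+205,.113))
```

```text
rodtop [0.46136935 0.15804697 0.12183417] rim [ 0.5005033  -0.01985735  0.07130746] pin [0.4637471  0.10430185 0.07895806]
[0.46277436 0.15726558 0.119     ]
[0.46318842 0.10379892 0.089     ]
[ 0.49933227 -0.01870466  0.075     ]
s [0.46441694 0.16464763 0.119     ]
s [0.45872328 0.15839594 0.057     ]
s [0.45751685 0.1586338  0.025     ]
s [ 0.4963782  -0.02529192  0.075     ]
dt [0.46408234 0.15890303 0.10628569]
dt [0.46639825 0.11156249 0.00342878]
dt [0.46184816 0.13782046 0.02157506]
dt [ 0.50372066 -0.02004569  0.01592386]
[[ 0.52704529  0.03288068  0.01      ]
 [ 0.55144939 -0.04598734  0.01      ]
 [ 0.47300609 -0.07162528  0.01      ]
 [ 0.44783707  0.00814471  0.01      ]] [ 0.49983446 -0.01914681  0.01      ] [np.float64(-72.8063834883156), np.float64(-161.90084204613834), np.float64(107.51152276505711), np.float64(17.343084157932264)]
[[0.48380618 0.18537167 0.025     ]
 [0.48318142 0.08487041 0.025     ]
 [0.44292052 0.08503258 0.025     ]
 [0.44348886 0.18537211 0.025     ]] [0.46334924 0.13516169 0.025     ]
paddle [ 0.4799899  -0.01408499  0.113     ]
paddle [ 0.44561594 -0.01184222  0.113     ]
```

Run:
```python
from h import *
from scipy.spatial.transform import Rotation as R
pts=[]
for n in("top0","scene0"):
    c=load(n)
    for v in range(100,320,2):
        for u in range(0,640,2):
            if c["range_z"][v,u]>0: pts.append(dep(c,u,v))
P=np.array(pts)
P=P[(P[:,0]>.3)&(P[:,0]<.9)]
for y0,y1 in((-.25,-.15),(-.15,-.06),(-.06,.0),(0,.06),(.06,.13),(.13,.2),(.2,.3),(.3,.4)):
    m=(P[:,1]>y0)&(P[:,1]<y1)
    print(y0,[(z,round(float(np.percentile(q,2)),3) if len(q)>3 else None) for z in(.03,.07,.13,.2,.3,.4,.5,.6) for q in[P[m&(P[:,2]>z)&(P[:,2]<z+.1),0]]])
p,r=pose();print(p,r.as_matrix())
```

```text
-0.25 [(0.03, 0.446), (0.07, 0.448), (0.13, 0.508), (0.2, 0.508), (0.3, 0.508), (0.4, 0.513), (0.5, None), (0.6, None)]
-0.15 [(0.03, 0.5), (0.07, None), (0.13, 0.58), (0.2, 0.581), (0.3, 0.617), (0.4, None), (0.5, None), (0.6, None)]
-0.06 [(0.03, 0.445), (0.07, 0.445), (0.13, None), (0.2, None), (0.3, None), (0.4, None), (0.5, None), (0.6, None)]
0 [(0.03, 0.484), (0.07, None), (0.13, None), (0.2, None), (0.3, None), (0.4, None), (0.5, None), (0.6, None)]
0.06 [(0.03, 0.456), (0.07, 0.456), (0.13, None), (0.2, None), (0.3, None), (0.4, None), (0.5, None), (0.6, None)]
0.13 [(0.03, 0.458), (0.07, 0.46), (0.13, 0.544), (0.2, 0.545), (0.3, 0.546), (0.4, 0.547), (0.5, 0.544), (0.6, 0.545)]
0.2 [(0.03, 0.517), (0.07, 0.517), (0.13, 0.533), (0.2, 0.543), (0.3, 0.542), (0.4, 0.541), (0.5, 0.54), (0.6, 0.541)]
0.3 [(0.03, 0.521), (0.07, 0.51), (0.13, 0.51), (0.2, 0.543), (0.3, 0.538), (0.4, 0.52), (0.5, 0.532), (0.6, 0.534)]
[0.28223471 0.58462622 0.24400428] [[-9.00583332e-01  4.34682441e-01 -9.14896367e-04]
 [ 4.34683385e-01  9.00580681e-01 -2.18889738e-03]
 [-1.27537261e-04 -2.36897475e-03 -9.99997186e-01]]
```

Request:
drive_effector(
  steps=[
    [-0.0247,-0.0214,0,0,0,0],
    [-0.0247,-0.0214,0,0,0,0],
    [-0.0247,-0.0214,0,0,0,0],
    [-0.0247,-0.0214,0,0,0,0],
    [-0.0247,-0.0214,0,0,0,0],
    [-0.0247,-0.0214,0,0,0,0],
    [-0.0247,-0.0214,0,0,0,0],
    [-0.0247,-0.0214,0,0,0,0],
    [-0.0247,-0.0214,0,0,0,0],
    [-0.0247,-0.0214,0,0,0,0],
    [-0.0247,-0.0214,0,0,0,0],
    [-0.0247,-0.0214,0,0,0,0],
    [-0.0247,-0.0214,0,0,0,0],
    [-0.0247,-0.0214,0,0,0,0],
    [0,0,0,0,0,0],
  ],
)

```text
refused: steps[0]: [-0.0247, -0.0214, 0, 0, 0, 0] is too long (schema: maxItems 2). Nothing was moved.
```

Wrong form. The message asks for rows with the three-number parts in brackets of their own, so I'll send the same numbers that way.

Request:
drive_effector(
  steps=[
    [[-0.0247,-0.0214,0],[0,0,0]],
    [[-0.0247,-0.0214,0],[0,0,0]],
    [[-0.0247,-0.0214,0],[0,0,0]],
    [[-0.0247,-0.0214,0],[0,0,0]],
    [[-0.0247,-0.0214,0],[0,0,0]],
    [[-0.0247,-0.0214,0],[0,0,0]],
    [[-0.0247,-0.0214,0],[0,0,0]],
    [[-0.0247,-0.0214,0],[0,0,0]],
    [[-0.0247,-0.0214,0],[0,0,0]],
    [[-0.0247,-0.0214,0],[0,0,0]],
    [[-0.0247,-0.0214,0],[0,0,0]],
    [[-0.0247,-0.0214,0],[0,0,0]],
    [[-0.0247,-0.0214,0],[0,0,0]],
    [[-0.0247,-0.0214,0],[0,0,0]],
    [[0,0,0],[0,0,0]],
  ],
)

```text
time_s: 1.35
ee_pos: [0.4662, 0.1568, 0.2451]
tool_rot: [0.718, 3.056, -0.005]
wrist_force: [-0.3, -0.8, -0.0]
finger_gap: 0.995
finger_force: 0.0
```

Request:
drive_effector(
  steps=[
    [[0,0,0],[0,0,0.12]],
    [[0,0,0],[0,0,0.12]],
    [[0,0,0],[0,0,0.12]],
    [[0,0,0],[0,0,0.12]],
    [[0,0,0],[0,0,0.12]],
    [[0,0,0],[0,0,0.12]],
    [[0,0,0],[0,0,0.12]],
    [[0,0,0],[0,0,0.12]],
    [[0,0,0],[0,0,0.12]],
    [[0,0,0],[0,0,0.12]],
    [[0,0,0],[0,0,0.12]],
    [[0,0,0],[0,0,0.12]],
    [[0,0,0],[0,0,0.12]],
    [[0,0,0],[0,0,0.12]],
    [[0,0,0],[0,0,0.12]],
    [[0,0,0],[0,0,0.12]],
    [[0,0,0],[0,0,0.12]],
    [[0,0,0],[0,0,0]],
  ],
)

```text
time_s: 2.85
ee_pos: [0.4633, 0.1652, 0.2448]
tool_rot: [2.977, 1.003, -0.002]
wrist_force: [-0.8, 0.0, -0.9]
finger_gap: 0.999
finger_force: 0.0
```

Run:
```python
from h import *
c=cap("wrist","w1.png");print(np.array(c["tool_from_camera"]).round(3),c["C"]);p,r=pose();print(p,r.as_matrix().round(4),arm.get_state()["joint_positions"])
print([proj(c,q) for q in((.463,.165,.119),(.463,.105,.082),(.5,-.019,.075))])
t=cap("top","top1.png"); print(arm.get_state()["time_s"])
```

```text
[[-0.     0.945  0.328  0.085]
 [ 1.     0.     0.     0.001]
 [ 0.     0.328 -0.945 -0.128]
 [ 0.     0.     0.     1.   ]] [0.53125165 0.21590516 0.37262326]
[0.4633044  0.16525354 0.24487026] [[ 7.934e-01  6.087e-01 -8.000e-04]
 [ 6.087e-01 -7.934e-01 -4.000e-04]
 [-9.000e-04 -2.000e-04 -1.000e+00]] [-0.82578965  0.07731107  0.42034568  1.98631728 -0.03557938  1.08587321
 -1.30629031]
[(np.float64(314.90235625420945), np.float64(234.29320485983027)), (np.float64(371.3196534992967), np.float64(260.9608377916577)), (np.float64(500.37823168496436), np.float64(304.09965579904485))]
2.95
```

View pics/w1.png

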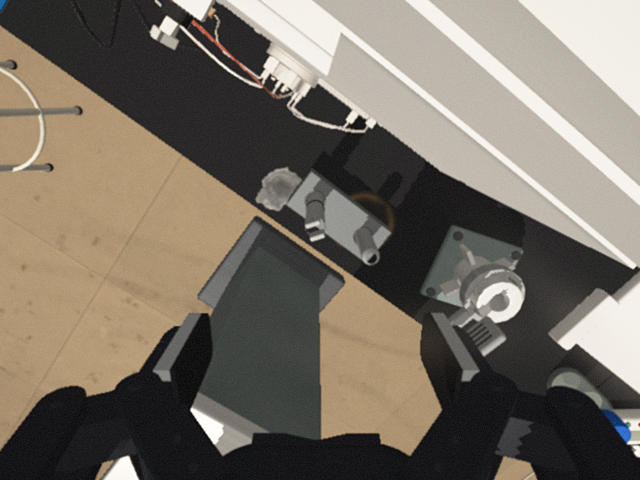

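Run:
```python
import cv2,numpy as np
t=cv2.imread("pics/w1.png")
a=cv2.resize(t[170:280,280:400],(600,550),interpolation=2); b=cv2.resize(t[220:330,420:540],(600,550),interpolation=2)
cv2.imwrite("pics/w1c.png",cv2.resize(np.hstack([a[:, :400],b[:,200:]])[:, :],None,fx=1,fy=1))
```

```text
(no output)
```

View pics/w1c.png

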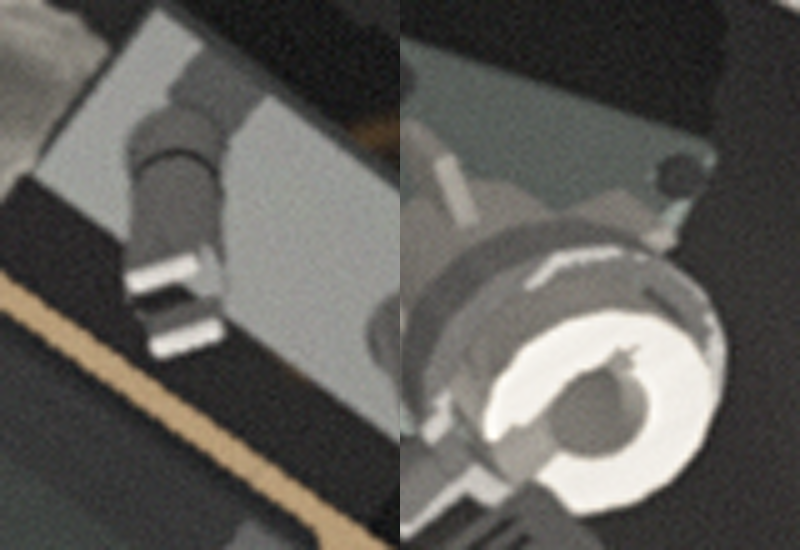

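Fork tip centre is at wrist pixel (315,231) and bore centre at (499.8,302.4); ring and fork confirm it is the tall rod.

Run:
```python
from h import *
c=load("w1");t=load("top0");s=load("scene0")
print(c["camera_matrix"][0,0],at_z(c,315,231,.119),at_z(c,499.8,302.4,.075))
def tri(L):
    A=np.zeros((3,3));B=np.zeros(3)
    for c,u,v in L:
        d=ray(c,u,v);d/=np.linalg.norm(d);P=np.eye(3)-np.outer(d,d);A+=P;B+=P@c["C"]
    return np.linalg.solve(A,B)
print(tri([(c,315,231),(s,242.2,200.4)]),tri([(c,499.8,302.4),(t,324.2,242.5)]))
```

```text
370.42204623590277 [0.46503511 0.16645534 0.119     ] [ 0.50089464 -0.01728463  0.075     ]
[0.46514057 0.16610873 0.11836017] [ 0.50006454 -0.0188997   0.07273953]
```

Request:
drive_effector(
  steps=[
    [[0.0013,0.0003,0.0235],[0,0,0]],
    [[0,0,0.0235],[0,0,0]],
    [[0,0,0.0235],[0,0,0]],
    [[0,0,0.0235],[0,0,0]],
    [[0,0,0.0235],[0,0,0]],
    [[0,0,0.0235],[0,0,0]],
    [[0,0,0.0235],[0,0,0]],
    [[0,0,0],[0,0,0]],
    [[0,0,0],[0,0,0]],
  ],
)

```text
time_s: 3.7
ee_pos: [0.4637, 0.1652, 0.0798]
tool_rot: [2.975, 1.008, -0.006]
wrist_force: [-0.6, 0.1, 0.5]
finger_gap: 1.0
finger_force: 0.0
```

Run:
```python
from h import *
c=cap("wrist","w2.png");print([proj(c,q) for q in((.4645,.1658,.119),(.4645,.1658,.085))],*pose()[0])
b=c["frame"][150:390,200:520,::-1];cv2.imwrite("pics/w2c.png",cv2.resize(b,None,fx=2,fy=2,interpolation=2))
```

```text
[(np.float64(313.2065774550244), np.float64(404.7209959465134)), (np.float64(313.8296614092033), np.float64(338.74885087871377))] 0.4651979816660347 0.1657548505090855 0.08110718833180336
```

View pics/w2c.png

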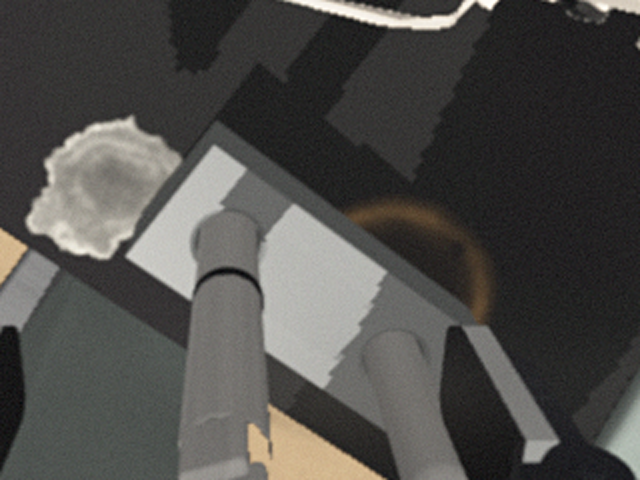

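Rod at column ~312 lies centred between the fingers, ring at (314,286), pin well clear beside the right finger. Close.

Request:
drive_effector(
  steps=[
    [[0,0,0],[0,0,0]],
    [[0,0,0],[0,0,0]],
    [[0,0,0],[0,0,0]],
    [[0,0,0],[0,0,0]],
    [[0,0,0],[0,0,0]],
    [[0,0,0],[0,0,0]],
    [[0,0,0],[0,0,0]],
    [[0,0,0],[0,0,0]],
    [[0,0,0],[0,0,0]],
    [[0,0,0],[0,0,0]],
  ],
  aperture=0.0,
  grip_force=60,
)

```text
time_s: 4.58
ee_pos: [0.4651, 0.1663, 0.0813]
tool_rot: [-2.975, -1.006, -0.0]
wrist_force: [-1.6, 0.8, 5.5]
finger_gap: 0.164
finger_force: 58.6
```

Run:
```python
from h import *
print(*pose()[0],arm.get_state()["finger_gap"],arm.get_state()["finger_force"])
c=cap("wrist","w3.png")
p,r=pose()
# ring near-side point: rod axis under TCP
for z in(.055,.057,.059):
  a=np.array([p[0],p[1],z]);d=c["C"]-a;d[2]=0;a+=.008*d/np.linalg.norm(d);print(z,proj(c,a))
v=c["frame"][250:340,305:325].astype(float).mean(2);print([(250+i,int(x)) for i,x in enumerate(v[:,6:12].mean(1)) if x<75])
```

```text
0.4650826916924887 0.16634772598097872 0.08129663214785829 0.16355092014208736 58.60011820681393
0.055 (np.float64(314.4531736814026), np.float64(285.83701934561196))
0.057 (np.float64(314.4341443513416), np.float64(287.80102373329333))
0.059 (np.float64(314.41468704781255), np.float64(289.8092950256792))
[(286, 39), (287, 14), (288, 19), (289, 60)]
```

Request:
drive_effector(
  steps=[
    [[0,0,-0.01],[0,0,0]],
    [[0,0,-0.02],[0,0,0]],
    [[0,0,-0.02],[0,0,0]],
    [[0,0,-0.02],[0,0,0]],
    [[0,0,-0.02],[0,0,0]],
    [[0,0,-0.025],[0,0,0]],
    [[0,0,0],[0,0,0]],
  ],
)

```text
time_s: 5.22
ee_pos: [0.4681, 0.1663, 0.2004]
tool_rot: [-2.975, -1.004, -0.014]
wrist_force: [1.0, 0.1, -0.6]
finger_gap: 0.169
finger_force: 58.8
```

Request:
drive_effector(
  steps=[
    [[-0.0105,0.021,0],[0,0,0]],
    [[-0.0105,0.021,0],[0,0,0]],
    [[-0.0105,0.021,0],[0,0,0]],
    [[-0.0105,0.021,0],[0,0,0]],
    [[-0.0105,0.021,0],[0,0,0]],
    [[-0.0105,0.021,0],[0,0,0]],
    [[-0.0105,0.021,0],[0,0,0]],
    [[-0.0105,0.021,0],[0,0,0]],
    [[0,0,0],[0,0,0.087]],
    [[0,0,0],[0,0,0.087]],
    [[0,0,0],[0,0,0.087]],
    [[0,0,0],[0,0,0]],
    [[0,0,0],[0,0,0]],
  ],
)

```text
time_s: 6.3
ee_pos: [0.4993, -0.0191, 0.195]
tool_rot: [3.081, 0.613, -0.003]
wrist_force: [0.2, 0.9, -1.9]
finger_gap: 0.16
finger_force: 58.8
```

Run:
```python
from h import *
p,r=pose()
c=cap("wrist","w4.png");q,_=pose();print(p,q,r.as_matrix().round(3))
p=(p+q)/2
print("foot",proj(c,p-[0,0,.0735]),"ring",proj(c,p-[0,0,.0235]),"bore",proj(c,(.5003,-.0185,.075)),arm.get_state()["finger_gap"])
x=c["frame"][150:450,120:520,::-1];cv2.imwrite("pics/w4c.png",cv2.resize(x,None,fx=2,fy=2,interpolation=2))
```

```text
[ 0.49930317 -0.01905691  0.19496297] [ 0.49946281 -0.01887568  0.19514361] [[ 0.924  0.383 -0.002]
 [ 0.383 -0.924 -0.001]
 [-0.002  0.    -1.   ]]
foot (np.float64(314.4688627013138), np.float64(262.1337750007185)) ring (np.float64(314.075226634183), np.float64(304.39198934072886)) bore (np.float64(314.59353914291273), np.float64(235.08642370964023)) 0.16670312637889523
```

View pics/w4c.png

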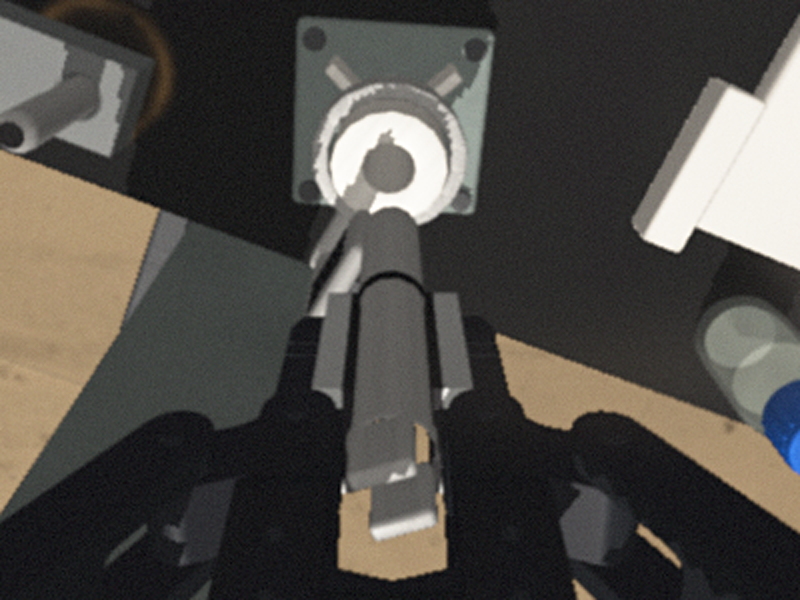

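Run:
```python
from h import *
c=load("w4"); p=np.array([.4994,-.019,.1951]); tx=np.array([.924,.383]);ty=np.array([.383,-.924])
b=at_z(c,314,233,.075);print("bore",b, "rel tool",(b[:2]-p[:2])@tx,(b[:2]-p[:2])@ty)
for dz in(.0225,.0235,.0245):
  for dx in(-.002,0,.002):
    a=p-[0,0,dz];a[:2]+=(.008+dx)*tx;print(dz,dx,proj(c,a))
f=c["frame"].astype(float).mean(2)
col=f[270:310,311:320].mean(1);print([(270+i,int(x)) for i,x in enumerate(col)])
for v in (265,270,275,300,310): print(v,f[v,290:342].astype(int))
# bore: grey dark disc inside white
print([(v,f[v,280:350].astype(int)[::1].tolist()) for v in(233,)])
print(f[205:262,314].astype(int))
```

```text
bore [ 0.50157496 -0.01752117  0.075     ] rel tool 0.002576054285170465 -0.0005334278708648988
0.0225 -0.002 (np.float64(314.1218822455853), np.float64(293.82240502286953))
0.0225 0 (np.float64(314.11347381963645), np.float64(289.85970970555974))
0.0225 0.002 (np.float64(314.10500484209865), np.float64(285.86492148903056))
0.0235 -0.002 (np.float64(314.13178293001977), np.float64(292.790203035973))
0.0235 0 (np.float64(314.1234628555345), np.float64(288.84553687367827))
0.0235 0.002 (np.float64(314.11508322673944), np.float64(284.8691161131756))
0.0245 -0.002 (np.float64(314.14157420931906), np.float64(291.7694402122706))
0.0245 0 (np.float64(314.13334103140255), np.float64(287.84265147789324))
0.0245 0.002 (np.float64(314.12504927411845), np.float64(283.88444121668687))
[(270, 92), (271, 92), (272, 93), (273, 91), (274, 94), (275, 92), (276, 92), (277, 91), (278, 93), (279, 94), (280, 93), (281, 92), (282, 93), (283, 93), (284, 91), (285, 62), (286, 28), (287, 12), (288, 24), (289, 59), (290, 89), (291, 92), (292, 91), (293, 93), (294, 93), (295, 92), (296, 91), (297, 92), (298, 93
[... 1044 characters left out ...]
0  93  89  90  92  86  96  88  89  92  86
  80  88  89  87  82  75  47  23  24  18  24  43  84 102 104  97]
[(233, [223, 218, 217, 177, 141, 209, 249, 252, 250, 248, 248, 249, 250, 250, 249, 250, 248, 250, 250, 235, 176, 116, 103, 105, 112, 113, 114, 116, 123, 120, 119, 123, 120, 120, 121, 122, 120, 121, 121, 115, 118, 111, 117, 109, 107, 102, 111, 180, 245, 252, 250, 250, 248, 248, 247, 246, 246, 246, 247, 246, 245, 246, 242, 188, 118, 172, 217, 219, 217, 207])]
[149 228 245 246 244 245 244 247 247 229 183 157 168 160 152 149 137 125
 118 122 118 124 117 121 119 117 119 122 121 120 118 119 125 119 121 117
 115 116 116 118 111 160 234 246 249 249 252 253 190  99  86  87  90  94
  91  89  97]
```

Run:
```python
from h import *
c=load("w4"); p=np.array([.4994,-.019,.1951]); tx=np.array([.924,.383,0]);ty=np.array([.383,-.924,0]);k=np.array([0,0,1.])
for dx in(-.001,0,.001,.002):
  print(dx,"foot tip",proj(c,p+(dx+.004)*tx-.0735*k)[1],"taper",proj(c,p+(dx+.008)*tx-.0675*k)[1])
th=np.linspace(0,2*np.pi,73)
for dy in(0,.0008,.0015):
  E=[]
  for h in np.arange(.02,.07,.002):
    q=np.array([proj(c,p+dy*ty-h*k+.008*(np.cos(a)*tx+np.sin(a)*ty)) for a in th]); i=q[:,0].argmax(); j=q[:,0].argmin(); E.append((q[i,1],q[i,0],q[j,1],q[j,0]))
  E=np.array(E)[::-1]; print(dy,[(v,round(np.interp(v,E[:,0],E[:,1]),1),round(np.interp(v,E[:,2],E[:,3]),1)) for v in(265,270,275,300,310)])
f=c["frame"].astype(float).mean(2)
u=[]
for v in (258,260,262): print(v,f[v,290:342].astype(int))
```

```text
-0.001 foot tip 257.43163994496695 taper 254.88769397083925
0 foot tip 255.84572264593217 taper 253.24486678661395
0.001 foot tip 254.2549274618566 taper 251.59682356725938
0.002 foot tip 252.6592350785769 taper 249.94354301759776
0 [(265, np.float64(328.4), np.float64(300.6)), (270, np.float64(328.8), np.float64(300.2)), (275, np.float64(329.2), np.float64(299.7)), (300, np.float64(331.2), np.float64(297.2)), (310, np.float64(331.8), np.float64(296.4))]
0.0008 [(265, np.float64(329.8), np.float64(302.0)), (270, np.float64(330.2), np.float64(301.6)), (275, np.float64(330.6), np.float64(301.2)), (300, np.float64(332.9), np.float64(298.9)), (310, np.float64(333.6), np.float64(298.2))]
0.0015 [(265, np.float64(331.0), np.float64(303.2)), (270, np.float64(331.4), np.float64(302.8)), (275, np.float64(331.9), np.float64(302.4)), (300, np.float64(334.3), np.float64(300.4)), (310, np.float64(335.1), np.float64(299.7))]
258 [116 115 120 120 120 114  99  85  83  85  86  90  87  89  86  93  88  86
  84  86  96  87  95  89  94  91  89  92  88  92  94  85  87  84  89 136
 186 213 218 218 211 213 219 222 209 207 187 147  94  46  37  34]
260 [118 122 122 124 101  88  85  83  88  88  91  86  85  89  92  87  86  91
  92  91  92  92  92  95  89  93  93  89  89  91  91  87  90  80  87  86
  90 137 198 222 222 213 196 172 134  83  52  34  35  37  44  43]
262 [119 125 123 113 100  83  86  81  89  88  87  87  90  85  91  92  91  93
  88  91  90  91  97  91  96  97  93  96  92  89  90  94  89  85  88  88
  85  81 106 120  97  66  46  38  42  35  38  37  42  41  43  42]
```

Request:
drive_effector(
  steps=[
    [[0.002,-0.0006,0.01],[0,0,0]],
    [[0,0,0.015],[0,0,0]],
    [[0,0,0.013],[0,0,0]],
    [[0,0,0.006],[0,0,0]],
    [[0,0,0.006],[0,0,0]],
    [[0,0,0.006],[0,0,0]],
    [[0,0,0.006],[0,0,0]],
    [[0,0,0],[0,0,0]],
    [[0,0,0],[0,0,0]],
  ],
)

```text
time_s: 7.1
ee_pos: [0.5012, -0.0175, 0.1334]
tool_rot: [-3.082, -0.61, 0.002]
wrist_force: [-2.0, -0.8, -2.1]
finger_gap: 0.163
finger_force: 58.8
```

Foot is about 15 mm inside with no reaction; continue down.

Request:
drive_effector(
  steps=[
    [[0,0,0.006],[0,0,0]],
    [[0,0,0.006],[0,0,0]],
    [[0,0,0.006],[0,0,0]],
    [[0,0,0.006],[0,0,0]],
    [[0,0,0.006],[0,0,0]],
    [[0,0,0.0045],[0,0,0]],
    [[0,0,0],[0,0,0]],
    [[0,0,0],[0,0,0]],
  ],
)

```text
time_s: 7.77
ee_pos: [0.5012, -0.0174, 0.0985]
tool_rot: [3.082, 0.61, -0.002]
wrist_force: [-2.0, -1.7, -2.3]
finger_gap: 0.164
finger_force: 58.7
```

Run:
```python
from h import *
Z=[];F=[]
for i in range(4):
    p,r=pose();s=arm.get_state();Z.append(p);F.append(s["wrist_force"]);c=cap(("wrist","scene","scene","wrist")[i],f"v{i}.png")
print(np.mean(Z,0),np.std(Z,0),np.mean(F,0),s["time_s"])
a=cv2.imread("pics/v3.png")[190:340,240:390];b=cv2.imread("pics/v1.png")[180:280,290:390]
cv2.imwrite("pics/v.png",np.hstack([cv2.resize(a,(400,400),interpolation=2),cv2.resize(b,(400,400),interpolation=2)]))
```

```text
[ 0.50121913 -0.01738462  0.09879116] [5.67074260e-06 8.53727202e-06 1.79204650e-04] [-2.52144531 -1.04819531 -2.66026107] 7.9167
```

View pics/v.png

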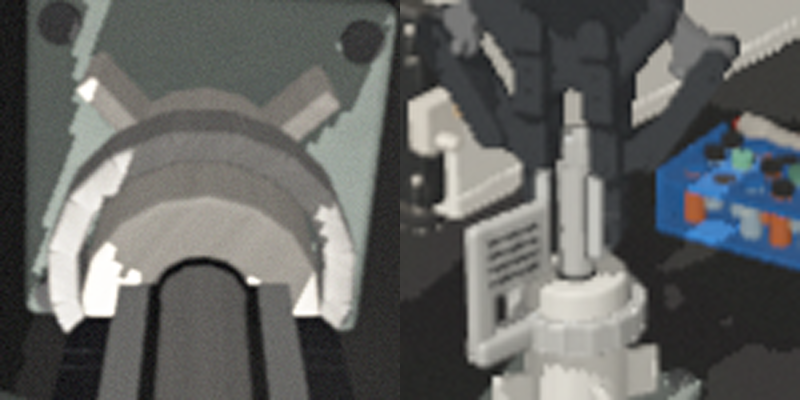

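Ring sits just at the rim in both views (left: dark arc at crop (205,262)). Measure it precisely.

Run:
```python
from h import *
r=pose()[1].as_matrix();tx=r[:,0]
for n in("v0","v3"):
  c=load(n);f=c["frame"].astype(float).mean(2);b=np.array([.5012,-.0174,.075])
  print(n,f[282:296,312:322].mean(1).astype(int),"rim edge",proj(c,b+.0092*tx),"collar out",proj(c,b+.021*tx))
  for z in(.0745,.0765,.0785): print("ring top if at",z,proj(c,b+.008*tx+[0,0,z-.075]))
  print(f[255:284,312:322].mean(1).astype(int))
c=load("v1");f=c["frame"].astype(float).mean(2)
print("scene",[ (v,int(x)) for v,x in zip(range(236,262),f[236:262,331:336].mean(1))])
d=c["C"]-b;d[2]=0;d/=np.linalg.norm(d)
for z in(.0745,.0755,.0765,.0775,.0785):print(z,proj(c,b+.008*d+[0,0,z-.075]))
print("near rim in",proj(c,b+.0092*d),"near rim out",proj(c,b+.021*d),"far rim out",proj(c,b-.021*d),"fork",proj(c,b+[0,0,.062]))
```

```text
v0 [158 157 158 154 120  61  22  42  80  94  94  93  94  92] rim edge (np.float64(314.2183966457234), np.float64(286.57252200594274)) collar out (np.float64(314.1762995790879), np.float64(262.55179677332404))
ring top if at 0.0745 (np.float64(314.2274560534287), np.float64(288.4500400743251))
ring top if at 0.0765 (np.float64(314.2077911281346), np.float64(290.4756971857686))
ring top if at 0.0785 (np.float64(314.1876790222624), np.float64(292.5475430763355))
[120 119 120 120 120 118 119 121 130 150 172 172 168 163 162 161 160 160
 160 160 159 160 159 159 158 158 158 158 157]
v3 [156 156 156 149  96  37  17  42  81  92  94  93  93  94] rim edge (np.float64(314.1715203896813), np.float64(286.12248331230467)) collar out (np.float64(314.12918556299593), np.float64(262.1539828313912))
ring top if at 0.0745 (np.float64(314.18092652368006), np.float64(287.99807888508826))
ring top if at 0.0765 (np.float64(314.15996154465904), np.float64(290.01158510771734))
ring top if at 0.0785 (np.float64(314.13852098354187), np.float64(292.07088407294214))
[120 120 119 119 118 121 120 123 135 160 173 16
[... 344 characters left out ...]
58, 209), (259, 209), (260, 200), (261, 198)]
0.0745 (np.float64(333.88675393032895), np.float64(248.64477592731896))
0.0755 (np.float64(333.8826773775651), np.float64(248.10349010432498))
0.0765 (np.float64(333.87858976751494), np.float64(247.56165379022045))
0.0775 (np.float64(333.87449107701224), np.float64(247.0192666143487))
0.0785 (np.float64(333.8703812828388), np.float64(246.47632820713795))
near rim in (np.float64(333.887342226374), np.float64(248.72296578809463)) near rim out (np.float64(333.9133354994935), np.float64(252.19702964628289)) far rim out (np.float64(333.82229339978136), np.float64(240.19026059178975)) fork (np.float64(333.5922586739749), np.float64(211.64841886293257))
```

Request:
drive_effector(
  steps=[
    [[-0.0006,0,0],[0,0,0]],
    [[0,0,0],[0,0,-0.06]],
    [[0,0,0],[0,0,-0.06]],
    [[0,0,0],[0,0,-0.06]],
    [[0,0,0],[0,0,-0.06]],
    [[0,0,0],[0,0,-0.06]],
    [[0,0,0],[0,0,-0.06]],
    [[0,0,0],[0,0,-0.06]],
    [[0,0,0],[0,0,-0.06]],
    [[0,0,0],[0,0,-0.06]],
    [[0,0,0],[0,0,-0.06]],
    [[0,0,0],[0,0,-0.06]],
    [[0,0,0],[0,0,-0.06]],
    [[0,0,0],[0,0,0]],
  ],
)

```text
time_s: 9.13
ee_pos: [0.501, -0.0164, 0.0995]
tool_rot: [-2.667, -1.657, -0.001]
wrist_force: [-3.8, 2.7, -0.5]
finger_gap: 0.162
finger_force: 63.3
```

Run:
```python
from h import *
s=arm.get_state();print(s["torque"],s["joint_positions"]);t=cap("top","t2.png");c=cap("scene","s2.png")
a=cv2.imread("pics/t2.png")[215:275,295:355];b=cv2.imread("pics/s2.png")[180:280,290:390]
cv2.imwrite("pics/v5.png",np.hstack([cv2.resize(a,(400,400),interpolation=2),cv2.resize(b,(400,400),interpolation=2)]))
```

```text
[ 0.11203325  0.94409855 -0.13593842] [-0.41112294  0.31422154  0.41054858  2.08274105 -0.17907517  0.777854
 -0.34904074]
```

Request:
drive_effector(
  steps=[
    [[0,0,0],[0,0,-0.06]],
    [[0,0,0],[0,0,-0.06]],
    [[0,0,0],[0,0,-0.06]],
    [[0,0,0],[0,0,-0.06]],
    [[0,0,0],[0,0,-0.06]],
    [[0,0,0],[0,0,-0.06]],
    [[0,0,0],[0,0,-0.06]],
    [[0,0,0],[0,0,-0.06]],
    [[0,0,0],[0,0,0]],
  ],
)

```text
time_s: 9.98
ee_pos: [0.5001, -0.0159, 0.0994]
tool_rot: [-2.196, -2.241, 0.0]
wrist_force: [-5.4, 4.5, 2.0]
finger_gap: 0.162
finger_force: 66.0
```

Run:
```python
from h import *
for i in range(3):
  s=arm.get_state();p,r=pose();print(s["torque"].round(2),s["wrist_force"].round(1),p.round(4),np.degrees(np.arctan2(*r.as_matrix()[1::-1,1])));t=cap("wrist",f"x{i}.png")
a=cv2.imread("pics/x2.png")[190:390,180:460];b=cap("scene","s3.png")["frame"][180:280,290:390,::-1]
cv2.imwrite("pics/v6.png",np.hstack([cv2.resize(a,(490,350),interpolation=2),cv2.resize(b,(310,350),interpolation=2)]))
```

```text
[ 0.42  1.27 -0.24] [-5.4  4.5  2. ] [ 0.5001 -0.0159  0.0994] 1.1746710365406001
[ 0.4   1.29 -0.29] [-6.1  3.8  2. ] [ 0.5001 -0.0159  0.0994] 1.0895508640771343
[ 0.36  1.26 -0.28] [-5.   3.6  1.9] [ 0.5001 -0.0159  0.0994] 1.0805643453722968
```

View pics/v6.png

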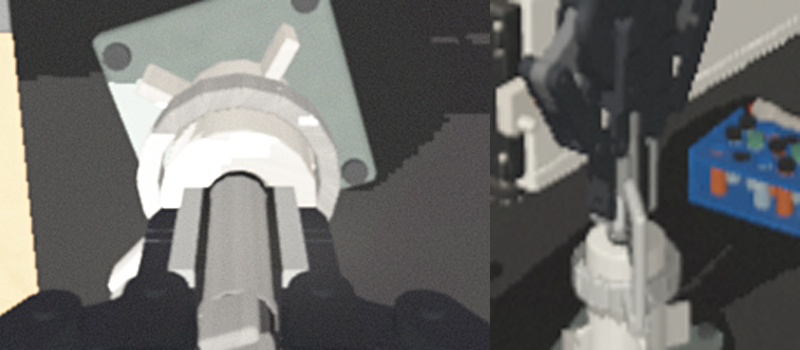

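Paddle is following the finger (scene crop, edge-on near (635,250)); ring still at the rim (235,180). Continue toward the stop.

Request:
drive_effector(
  steps=[
    [[0,0,0],[0,0,-0.04]],
    [[0,0,0],[0,0,-0.04]],
    [[0,0,0],[0,0,-0.04]],
    [[0,0,0],[0,0,-0.04]],
    [[0,0,0],[0,0,-0.04]],
    [[0,0,0],[0,0,0]],
  ],
)

```text
time_s: 10.68
ee_pos: [0.4996, -0.0142, 0.0994]
tool_rot: [-1.962, -2.446, -0.002]
wrist_force: [-6.0, 7.2, 3.1]
finger_gap: 0.162
finger_force: 71.9
```

Create st.py:
```python
from h import *
for i in range(2):
  s=arm.get_state();p,r=pose();print(s["torque"].round(2),s["wrist_force"].round(1),p.round(4),np.degrees(np.arctan2(*r.as_matrix()[1::-1,1])));c=cap("wrist","y.png")
tx=r.as_matrix()[:,0];b=np.array([.5009,-.0176,.075]);f=c["frame"].astype(float).mean(2)
u=int(proj(c,b+.0092*tx)[0]);print(u,f[255:296,u-3:u+5].mean(1).astype(int),[proj(c,q)[1].round(1) for q in(b+.021*tx,b+.0092*tx,b+.008*tx+[0,0,.0015])])
# paddle direction: depth points of scene+top between z .09 and .112, 30-60 mm off axis
c=cap("scene","sy.png");Q=np.array([dep(c,u,v) for v in range(170,300) for u in range(270,400) if c["range_z"][v,u]>0])
Q=Q[(Q[:,2]>.083)&(Q[:,2]<.11)];d=Q[:,:2]-b[:2];m=(np.hypot(*d.T)>.03)&(np.hypot(*d.T)<.056);a=np.degrees(np.arctan2(d[m,1],d[m,0]))%360
print(np.histogram(a,np.arange(0,361,10))[0])
```

```bash
python3 st.py
```

```text
[ 1.07  1.67 -0.42] [-6.   7.2  3.1] [ 0.4996 -0.0142  0.0994] 12.54624597843819
[ 1.12  1.61 -0.39] [-5.9  7.   2.9] [ 0.4996 -0.0142  0.0994] 12.503582836858623
316 [199 210 214 215 215 215 215 215 215 215 216 215 221 233 247 250 248 246
 245 244 244 245 251 254 255 255 255 255 255 255 255 253 247 244 244 221
 118  60 126 165 171] [np.float64(268.0), np.float64(291.6), np.float64(295.5)]
[ 0  0  0  0  0  0  0  0  0  0  0  0  0  0  0  0  0  0  0  0  0  1 63 15
  0  0  0  0  0  0  0  0  0  0  0  0]
```

Request:
drive_effector(
  steps=[
    [[-0.0017,0.0003,0.0004],[0,0,0]],
    [[-0.0017,0.0002,0.0004],[0,0,0]],
    [[0,0,0],[0,0,0]],
    [[0,0,0],[0,0,-0.03]],
    [[0,0,0],[0,0,-0.03]],
    [[0,0,0],[0,0,0]],
    [[0,0,0],[0,0,0]],
  ],
)

```text
time_s: 11.42
ee_pos: [0.5001, -0.0146, 0.0992]
tool_rot: [-1.882, -2.503, -0.003]
wrist_force: [-9.1, 11.2, 8.3]
finger_gap: 0.161
finger_force: 73.4
```

```bash
python3 st.py
```

```text
[ 1.95  2.54 -0.28] [-9.1 11.2  8.3] [ 0.5001 -0.0146  0.0992] 16.112720611840402
[ 1.96  2.54 -0.31] [-8.8 10.1  8.3] [ 0.5    -0.0146  0.0992] 16.106667506824007
315 [208 213 214 213 214 213 214 214 215 214 215 219 231 246 250 248 246 245
 244 244 243 243 243 243 246 252 254 255 255 255 255 254 250 250 243 156
  57  82 152 172 170] [np.float64(267.3), np.float64(291.0), np.float64(294.9)]
[ 0  0  0  0  0  0  0  0  0  0  0  0  0  0  0  0  0  0  0  0  0  1 66 16
  0  0  0  0  0  0  0  0  0  0  0  0]
```

Create pa.py:
```python
from h import *
b=np.array([.5009,-.0176])
def run():
  for n in("scene","top"):
    c=cap(n);K=c
    Q=np.array([dep(c,u,v) for v in range(170,300) for u in range(270,400) if c["range_z"][v,u]>0])
    Q=Q[(Q[:,2]>.083)&(Q[:,2]<.116)];d=Q[:,:2]-b;rr=np.hypot(*d.T)
    m=(rr>.03)&(rr<.06);a=np.degrees(np.arctan2(d[m,1],d[m,0]))%360;m2=(a>205)&(a<250)
    print(n,m2.sum(),np.median(a[m2]),a[m2].mean(),np.percentile(a[m2],[5,95]),np.median(rr[m][m2]),rr[m][m2].max())
run()
```

```bash
python3 pa.py
```

```text
scene 143 226.01534662053524 226.0970230767704 [221.42605309 231.17810965] 0.05347365751705475 0.059558120152021964
```

Request:
drive_effector(
  steps=[
    [[0,0,-0.0006],[0,0,-0.03]],
    [[0,0,0],[0,0,-0.03]],
    [[0,0,0],[0,0,-0.03]],
    [[0,0,0],[0,0,0]],
    [[0,0,0],[0,0,0]],
  ],
)

```text
time_s: 12.08
ee_pos: [0.4998, -0.0147, 0.0992]
tool_rot: [-1.767, -2.585, -0.003]
wrist_force: [-8.3, 10.9, 6.3]
finger_gap: 0.163
finger_force: 74.9
```

```bash
python3 pa.py; python3 st.py
```

```text
scene 143 225.9916539485888 226.2033341741369 [221.42300789 231.15204815] 0.05364127732533776 0.05983136203830031
[ 1.85  2.31 -0.22] [-8.3 10.5  5.7] [ 0.4998 -0.0147  0.0992] 21.287545739538174
[ 1.87  2.35 -0.24] [-8.3 10.8  6.6] [ 0.4998 -0.0147  0.0992] 21.285752124120634
315 [207 212 212 211 213 212 210 210 212 211 212 217 233 247 249 248 245 244
 244 243 244 244 244 244 245 244 244 247 250 254 255 255 255 254 248 158
  52  80 153 171 170] [np.float64(267.3), np.float64(291.0), np.float64(294.9)]
[ 0  0  0  0  0  0  0  0  0  0  0  0  0  0  0  0  0  0  0  0  0  3 67 14
  0  0  0  0  0  0  0  0  0  0  0  0]
  return _methods._mean(a, axis=axis, dtype=dtype,
  ret = ret.dtype.type(ret / rcount)
pa.py:9: RuntimeWarning: Mean of empty slice.
  print(n,m2.sum(),np.median(a[m2]),a[m2].mean(),np.percentile(a[m2],[5,95]),np.median(rr[m][m2]),rr[m][m2].max())
Tra
[... 305 characters left out ...]
^^^^^^^^^^
IndexError: index -1 is out of bounds for axis 0 with size 0
  return _methods._mean(a, axis=axis, dtype=dtype,
  ret = ret.dtype.type(ret / rcount)
pa.py:9: RuntimeWarning: Mean of empty slice.
  print(n,m2.sum(),np.median(a[m2]),a[m2].mean(),np.percentile(a[m2],[5,95]),np.median(rr[m][m2]),rr[m][m2].max())
Traceback (most recent call last):
  File "pa.py", line 10, in <module>
    run()
    ~~~^^
  File "pa.py", line 9, in run
    print(n,m2.sum(),np.median(a[m2]),a[m2].mean(),np.percentile(a[m2],[5,95]),np.median(rr[m][m2]),rr[m][m2].max())
                                                   ~~~~~~~~~~~~~^^^^^^^^^^^^^^
IndexError: index -1 is out of bounds for axis 0 with size 0
```

```bash
sed -i 's/("scene","top")/("scene","scene")/' pa.py
```

Request:
drive_effector(
  steps=[
    [[-0.0018,0.0004,0],[0,0,0]],
    [[-0.0017,0.0004,0],[0,0,0]],
    [[0,0,0],[0,0,0]],
    [[0,0,0],[0,0,0]],
  ],
)

```text
time_s: 12.67
ee_pos: [0.4999, -0.0149, 0.0992]
tool_rot: [-1.763, -2.581, -0.004]
wrist_force: [-11.5, 14.3, 10.3]
finger_gap: 0.158
finger_force: 77.4
```

```bash
cp pics/sy.npz pics/sy_old.npz; python3 pa.py; python3 st.py
```

Run:
```python
from h import *
a=load("sy_old");b=load("sy")
x=a["frame"].astype(np.float32).mean(2)[205:300,318:372];y=b["frame"].astype(np.float32).mean(2)[205:300,318:372]
print(cv2.phaseCorrelate(x[40:],y[40:]),abs(x-y).mean(0).astype(int))
Q=np.array([dep(b,u,v) for v in range(225,275) for u in range(310,370) if b["range_z"][v,u]>0]);Q=Q[(abs(Q[:,2]-.075)<.004)]
d=Q[:,:2]-[.5009,-.0176];m=np.hypot(*d.T)<.026;print("collar top pts",m.sum(),Q[m].min(0),Q[m].max(0),Q[m].mean(0))
```

```text
scene 143 226.08776778827593 226.22232716895036 [221.45612225 231.10382741] 0.053766100437820666 0.05986613572199334
scene 144 226.04364587453338 226.1876566041464 [221.43400028 230.93141252] 0.053551932592957804 0.059432387275711214
[ 2.73  3.07 -0.38] [-11.5  14.9  10.7] [ 0.5    -0.0149  0.0992] 21.358667096826704
[ 2.68  3.12 -0.33] [-11.8  14.4  10.6] [ 0.5    -0.0149  0.0992] 21.36302730993599
315 [208 210 211 212 212 211 212 211 210 212 212 222 237 249 250 247 245 244
 243 244 244 244 245 245 245 244 245 248 252 254 255 255 255 253 238 136
  41  81 154 170 170] [np.float64(267.0), np.float64(290.8), np.float64(294.6)]
[ 0  0  0  0  0  0  0  0  0  0  0  0  0  0  0  0  0  0  0  0  0  0 72 15
  0  0  0  0  0  0  0  0  0  0  0  0]
((0.04987202335715679, 0.010727055444540667), 1.0153294971695652) [2 2 1 2 6 5 3 0 1 1 1 1 1 0 0 2 0 1 2 1 1 0 3 1 1 4 1 0 1 1 0 0 1 0 0 1 0
 0 1 1 0 0 0 1 1 1 1 1 1 1 1 1 1 1]
collar top pts 155 [ 0.47671946 -0.03933893  0.07119801] [0.52045018 0.00176173 0.07895105] [ 0.49255726 -0.02003932  0.07400173]
```

Request:
drive_effector(
  steps=[
    [[0,0,0],[0,0,-0.04]],
    [[0,0,0],[0,0,-0.04]],
    [[0,0,0],[0,0,0]],
    [[0,0,0],[0,0,0]],
  ],
)

```text
time_s: 13.25
ee_pos: [0.4993, -0.0145, 0.0991]
tool_rot: [-1.659, -2.648, -0.005]
wrist_force: [-14.0, 16.8, 12.4]
finger_gap: 0.161
finger_force: 81.6
```

```bash
python3 pa.py
```

```text
scene 147 225.99259451718422 226.1248296210191 [221.42258014 231.1546715 ] 0.05356360064290859 0.05883845277767998
scene 144 225.9744844829035 226.1477065388912 [221.41740609 231.11658684] 0.05375810583454671 0.059514775404527216
```

Request:
drive_effector(
  steps=[
    [[0,0,0],[0,0,0.05]],
    [[0,0,0],[0,0,0.05]],
    [[0,0,0],[0,0,0.05]],
    [[0,0,0],[0,0,0.05]],
    [[0,0,0],[0,0,0]],
    [[0,0,0],[0,0,0]],
  ],
)

```text
time_s: 13.85
ee_pos: [0.501, -0.0154, 0.099]
tool_rot: [-1.914, -2.474, -0.003]
wrist_force: [-7.9, 12.9, 6.1]
finger_gap: 0.16
finger_force: 78.2
```

```bash
python3 pa.py;python3 st.py
```

```text
scene 130 224.13975682976402 223.64979566417924 [219.2268954  227.67091467] 0.054169384499744413 0.05823150977593538
scene 132 224.01956032160007 223.6167255473824 [219.16175788 227.68547578] 0.05461200221472051 0.05886869896996285
[2.78 2.79 0.08] [-7.6 13.2  6.5] [ 0.501  -0.0154  0.099 ] 14.571445277590191
[2.9  2.8  0.07] [-7.9 12.5  5.8] [ 0.501  -0.0154  0.099 ] 14.569978987379985
314 [214 214 215 214 214 214 214 214 214 218 228 242 249 249 247 246 245 244
 244 243 243 243 244 249 254 255 255 255 255 255 255 255 255 215  87  40
  98 159 172 173 172] [np.float64(265.5), np.float64(289.3), np.float64(293.1)]
[ 0  0  0  0  0  0  0  0  0  0  0  0  0  0  0  0  0  0  0  0  0 16 51  0
  0  0  0  0  0  0  0  0  0  0  0  0]
```

Request:
drive_effector(
  steps=[
    [[0,0,0],[0,0,-0.04]],
    [[0,0,0],[0,0,-0.04]],
    [[0,0,0],[0,0,-0.04]],
    [[0,0,0],[0,0,-0.04]],
    [[0,0,0],[0,0,0]],
    [[0,0,0],[0,0,0]],
  ],
)

```text
time_s: 14.6
ee_pos: [0.4998, -0.0147, 0.099]
tool_rot: [-1.711, -2.616, -0.004]
wrist_force: [-12.5, 16.7, 9.6]
finger_gap: 0.164
finger_force: 79.6
```

```bash
python3 pa.py;python3 st.py
```

```text
scene 141 225.9946322420956 226.20630877245512 [221.41407088 231.06880278] 0.05355557696573907 0.05903131356900177
scene 141 226.03560544077348 226.17996407784395 [221.4305294  231.10080268] 0.05329553177897896 0.05875848608217937
[ 2.65  3.06 -0.37] [-12.2  14.9   9.8] [ 0.4998 -0.0147  0.099 ] 23.632871717928
[ 2.61  3.1  -0.46] [-13.1  14.9   9.6] [ 0.4998 -0.0147  0.099 ] 23.63292922000656
315 [206 210 210 211 210 210 210 210 210 210 211 211 224 240 248 248 246 244
 243 244 244 244 245 245 245 244 244 246 249 253 255 255 255 255 253 204
  89  79 151 171 168] [np.float64(267.8), np.float64(291.5), np.float64(295.3)]
[ 0  0  0  0  0  0  0  0  0  0  0  0  0  0  0  0  0  0  0  0  0  3 68 13
  0  0  0  0  0  0  0  0  0  0  0  0]
```

```bash
python3 -c "
from workcell import arm
print(arm.sign_off())"
```

```text
the job is handed in; nothing more can be done
None
```

The forked rod is in the clamp stand with its mark level with the collar rim to within about 0.5 mm. The lever is pushed round to its stop, and the arm was still holding the rod and pressing the lever when I handed the job in; backing the hand off had let the lever spring back about 2°. The rod leans up to about 2.7° in the bore, and the short rod and the bottle were not touched.

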